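# Seat the reactor tube and lay its support balls

## Robot

A 7-joint arm with a two-finger parallel gripper is mounted at the origin on a cart in front of the work surface, level with it; the furniture and walls round the work are solid. World frame = base frame: x ahead of the robot, y to its left, z up, the work surface at z = 0. Lengths are in m, angles in rad, forces in N, time in s.
With the tool pointing down it reaches from about 0.425 to 0.875 m from the base axis. Payload 4.7 kg.
Tool frame: the origin (TCP) lies between the finger pads, 19 mm behind the fingertips; this is the grasp point; z points along the fingers, y is the line along which they close (so a half turn about z gives the same grasp; the last joint's range is limited). The gripper opens to 87 mm and grips with 3 to 60 N. Pads are 19 mm wide; open, the fingers measure 117 mm over their backs; the gripper's body (75 mm by 190 mm) begins 51 mm behind the grasp point.
Start: joints at [1.218, 0.321, -0.07, 1.45, 0.023, 1.371, -0.057], TCP at [0.233, -0.607, 0.241] pointing down, gripper open.
Joint ranges: [-2.86, 2.86], [-0.3, 2.09], [-1.38, 1.24], [0.06, 2.45], [-1.56, 4.7], [0.09, 2.05], [-2.69, 2.69]. Speed limits (rad/s): [2.57, 2.57, 3.14, 3.14, 3.14, 3.14, 3.14].

## Interface

Orientations are given as a rotation vector (axis times angle).
In Python, from cell import arm gives the robot as it stands. Calls block until the motion is done:
- arm.reach(position, orientation): joint-space move of the TCP to a pose.
- arm.move_l(position, ori=None, rate=0.15): straight line of the TCP; ori=None keeps the orientation; rate is the mean speed in m/s.
- arm.goto_joints(angles): joint-space move.
- arm.gripper_to(opening, newtons=None): finger opening in m; newtons is the grip in N (None keeps the last); returns when the fingers have stopped.
- arm.sleep(seconds).
- arm.ik(position, orientation): joint angles nearest the present ones, or None.
- arm.camera(name): name is "side" or "top"; returns a dict with "pixels" (400x640x3 uint8, red, green, blue), "range_z" (400x640 float32, m along the optical axis (not along the pixel's ray), 0 where there is no reading), "fx", "fy", "cx", "cy" (pixels), "R" (3x3) and "t" (3): a world point X has camera coordinates R X + t. Camera axes: x right, y down, z forward; pixel columns grow to the right and rows downward; lengths in m; the calibration is good to about 2 mm. A picture is of the moment at which its call begins.
A pose or a line that the arm cannot do raises arm.Unreachable and nothing moves.
- arm.job_done(): hands the job in; it is judged then, once.
Trained networks look in a picture, given as the dict that the camera call returned (one of the last four; its "shot" number tells which), for a name from the list of things; names that differ only in an ending like _2 or _b are one class to them, and where a whole thing is asked for, a point or a joint stands for the part that bears it (a point fixed in the world has none). Each returns a list of dicts, best first, with "p" (0 to 1); they miss things now and then, are a little off and sometimes report something else, mostly with a low value. They report only what shows in the picture. A call takes as long as a camera call.
- arm.search_frame(picture, thing): "at" ([x, y, z] in m, in world coordinates, good to about 4 mm: the middle of the surface that is visible of it).
- arm.landmark_of(picture, thing): "at" ([x, y, z] in m, in world coordinates, good to about 4 mm: a listed point, or the origin of a listed thing).
Readings, each from a call of its own:
- arm.read_clock(): time.
- arm.read_qpos(): joint angles.
- arm.read_dq(): joint speeds.
- arm.read_joint_efforts(): joint torques, N m.
- arm.read_position(): TCP position.
- arm.read_tool_rot(): TCP orientation.
- arm.read_force(): force on the tool from outside, world axes, zero at the start.
- arm.read_ft_torque(): the same for the moment, N m.
- arm.read_finger_gap(): finger opening in m.
- arm.read_grip_force(): force on a finger pad.
Only numpy, scipy, OpenCV 4.12 (cv2) and the standard library are available. Lean on these libraries where they do the work, as an engineer would, in place of code of your own. Each camera call takes 0.05 s, during which the arm holds its last target. There are 200 camera calls.

## Task

Push the clear reactor tube, narrow end first, fully home onto the slanted spigot of the holder. Then scoop at least three of the white ceramic support balls out of the grey tray with the blue scoop and tip them into the tube without spilling any on the bench, and finally set the scoop back down flat in the tray. Leave the spanner, the jar, the beaker and the stopper where they are.

Things in the scene. Friction and masses are not known exactly. Their poses are not given: they have to be found in the camera images.
- tube: Loose rigid clear tube, open at both ends, 92 mm long, 0.12 kg, standing on its narrow end. From the foot up: 52 mm straight sleeve, outside dia 43, bore dia 36; widens over 16 mm; top 24 mm a straight round filling mouth, outside dia 60, inside dia 53: grip it there across the outside, tool along the axis. Origin: centre of the foot (narrow end); z: along the axis to the mouth
- tube_mouth (a point): Centre of the tube's open mouth rim, 92 mm along its axis from the foot
- spigot: Fixed pale metal spigot with black bands on an aluminium flange, leaning 25 degrees from vertical toward the holder's -x (the robot's side). Dia 34, 38 mm long, the last 4 mm tapering to dia 29; flange dia 57. The tube slides on with 1 mm play all round, freely, until its foot meets the flange. Origin: centre of the flange face where the foot rests; z: out along the slanting axis; y: level
- holder: Fixed holder under the spigot: dark steel base plate 116 x 100 x 12 mm with two aluminium cheeks. Origin: centre of its underside on the bench; the spigot's flange centre is 6 mm ahead (+x) and 56 mm up
- tray: Fixed pale grey metal tray, 178 x 52 mm, walls 24 mm high, holding balls and scoop. Origin: centre of its underside; floor 3 mm thick. Along x: flat floor, 46 mm wide inside, from x = -86 to +70 mm; then the end wall slopes up and out, 60 degrees from level, to its 31 mm high rim at x = +88 mm. The scoop stands at the -x end, nose to +x; the balls lie ahead of it, x = +10 to +60 mm
- scoop: Loose blue plastic scoop, 0.09 kg. Flat floor 2 mm thick with a thin straight lip as its nose at +x, side and back walls 22 mm high, 41.5 mm wide outside, 36.5 mm inside. Origin: centre of the bowl's underside; x: toward the nose (tip at x = +41 mm; back wall at x = -26 mm); z: up. Open to the front beyond x = +23 mm
- scoop_grip (a point): Where to hold the scoop's grey handle: on its centre line, at x = -35 mm, z = +69 mm in the scoop's frame. The handle is a bar 14 mm wide (y), 17 mm deep, leaning back 8 degrees from vertical (top toward -x); it runs from 38 mm below this point to 28 mm above it along the bar. Grip it across y with the tool pointing down along the bar
- scoop_nose (a point): Middle of the edge of the scoop's lip, 41 mm ahead of the scoop's origin, 1 mm above its underside
- scoop_bowl (a point): Middle of the scoop's bowl, 9 mm above its underside
- ball_1_center (a point): Centre of ceramic ball 1 of 5: white, dia 12 mm, 10 g, loose; rolls on slopes over about 10 degrees
- ball_2_center (a point): Centre of ceramic ball 2 of 5: white, dia 12 mm, 10 g, loose; rolls on slopes over about 10 degrees
- ball_3_center (a point): Centre of ceramic ball 3 of 5: white, dia 12 mm, 10 g, loose; rolls on slopes over about 10 degrees
- ball_4_center (a point): Centre of ceramic ball 4 of 5: white, dia 12 mm, 10 g, loose; rolls on slopes over about 10 degrees
- ball_5_center (a point): Centre of ceramic ball 5 of 5: white, dia 12 mm, 10 g, loose; rolls on slopes over about 10 degrees
- spanner: Bystander: loose open-ended steel spanner, 27 x 174 x 4 mm, lying flat; origin: centre of its underside, y along it
- jar: Bystander: loose small screw jar with white lid and coloured ferrules in it, dia 42, 44 mm high; origin: centre of its underside
- beaker: Bystander: loose small clear beaker, dia 44, 57 mm high; origin: centre of its underside
- stopper: Bystander: loose red-brown rubber stopper, dia 33, 28 mm high; origin: centre of its underside

How it is judged:
By the outcome, as a careful person would: the job done as asked, in the order asked, and still so for the second after the job is handed in, with the robot touching nothing.
It also fails if it takes over 72 s, if anything falls off the work surface, if the arm or the gripper's body presses on something with over 40 N, if the wrist force passes 120 N, or if a joint passes its speed limit or range.

## Working session

There is one attempt and no reset: what is moved stays moved. The work goes in short steps, each a Python script; the robot and the scene stay as the last script left them, time stands still between calls to the robot, and variables do not carry over. Pictures are saved under pics/ and viewed, at most 10 in all, crops included, and the job is handed in when it is done.

```bash
ls; mkdir -p pics; python3 - <<'E'
from cell import arm
import cv2,numpy as np
print(arm.read_clock(),arm.read_position(),arm.read_tool_rot())
for c in ["side","top"]:
    p=arm.camera(c)
    cv2.imwrite(f"pics/{c}0.png",p["pixels"][:,:,::-1])
    print(c,p["fx"],p["cx"],p["cy"],(-p["R"].T@p["t"]).round(3),p["R"].round(3).tolist())
    for n in ["tube","tube_mouth","spigot","holder","tray","scoop","scoop_grip","scoop_nose","scoop_bowl","ball_1_center","spanner","jar","beaker","stopper"]:
        print(n,[(np.round(d["at"],4).tolist(),round(d["p"],2)) for d in arm.landmark_of(p,n)[:6]])
print(arm.read_clock())
E
```

```text
cell.py
pics
0.0 [ 0.23284988 -0.60630902  0.24017032] [-3.08709600e+00 -5.72623954e-01  7.88294337e-04]
side 490.981322606578 318.8038936129504 200.87003819425226 [ 0.566 -0.883  0.546] [[0.999, 0.048, -0.013], [0.01, -0.461, -0.887], [-0.049, 0.886, -0.461]]
tube [([0.514, -0.2954, -0.0017], 0.94)]
tube_mouth [([0.515, -0.2903, 0.094], 0.8), ([0.4255, -0.1758, 0.0034], 0.64)]
spigot [([0.5872, -0.0436, 0.0562], 0.89), ([0.4768, 0.181, 0.0016], 0.46)]
holder [([0.5816, -0.0434, -0.0018], 0.88)]
tray [([0.5232, 0.171, -0.0012], 0.87)]
scoop [([0.4758, 0.1838, 0.0003], 0.94)]
scoop_grip [([0.4425, 0.1846, 0.0732], 0.69)]
scoop_nose [([0.5199, 0.1695, 0.0031], 0.57), ([0.5797, -0.0423, -0.0053], 0.51), ([0.3907, 0.0049, 0.0029], 0.24)]
scoop_bowl [([0.4763, 0.1794, 0.0092], 0.62)]
ball_1_center [([0.4417, 0.1858, 0.0715], 0.68)]
spanner [([0.3913, 0.0059, 0.002], 0.8)]
jar [([0.6427, -0.1819, -0.0067], 0.71)]
beaker [([0.6307, 0.0739, 0.002], 0.72)]
stopper [([0.4286, -0.1737, 0.0014], 0.58)]
top 400.769982414969 320.421002075298 199.37324083692212 [ 0.356 -0.046  1.04 ] [[-0.005, -1.0, 0.018], [-0.989, 0.002, -0.15], [0.15, -0.019, -0.989]]
tube [([0.5137, -0.2967, -0.0004], 0.96)]
tube_mouth [([0.5119, -0.2893, 0.0915], 0.83), ([0.5127, -0.2974, 0.0002], 0.53)]
spigot [([0.5875, -0.0433, 0.0553], 0.85)]
holder [([0.5775, -0.042, 0.0056], 0.79), ([0.6433, -0.1809, -0.001], 0.45)]
tray [([0.525, 0.1708, -0.0005], 0.64), ([0.4238, -0.1759, 0.0012], 0.17)]
scoop [([0.4724, 0.1813, 0.0053], 0.9), ([0.5153, -0.2965, 0.001], 0.2)]
scoop_grip [([0.4453, 0.1872, 0.0711], 0.82)]
scoop_nose [([0.5181, 0.1752, 0.0081], 0.78)]
scoop_bowl [([0.4803, 0.1806, 0.0093], 0.74)]
ball_1_center []
spanner [([0.3887, 0.0066, 0.0012], 0.85)]
jar [([0.6423, -0.1797, -0.0004], 0.76)]
beaker [([0.6267, 0.0785, -0.005], 0.56), ([0.4425, 0.1848, 0.072], 0.51)]
stopper [([0.4216, -0.1755, 0.0016], 0.56)]
1.5
```

View pics/side0.png

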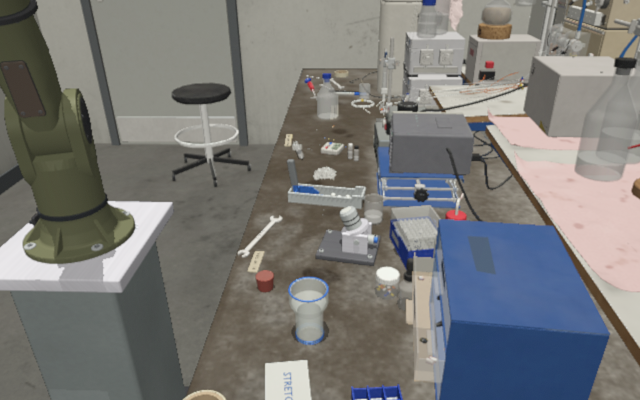

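View pics/top0.png

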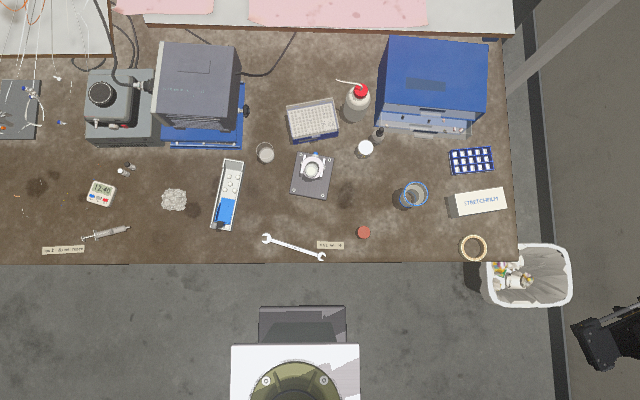

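The side view shows the tube at (309,310), the spigot at (350,215), the tray with the scoop at (325,195), and the beaker behind the holder at (373,205). The top view shows the tray at (228,190), the holder at (312,172), and the tube at (413,193). Next I need the yaws.

```bash
cat > h.py <<'E'
from cell import arm
import cv2,numpy as np
from scipy.spatial.transform import Rotation as Rn
def cloud(p):
    v,u=np.mgrid[:400,:640]; z=p["range_z"]
    c=np.stack([(u-p["cx"])/p["fx"]*z,(v-p["cy"])/p["fy"]*z,z],-1)
    W=(c-p["t"])@p["R"]; W[z<=0]=np.nan
    return W
def proj(p,X):
    c=p["R"]@np.asarray(X)+p["t"]; return c[0]/c[2]*p["fx"]+p["cx"],c[1]/c[2]*p["fy"]+p["cy"]
def near(W,c,r,z0,z1):
    m=(np.hypot(W[...,0]-c[0],W[...,1]-c[1])<r)&(W[...,2]>z0)&(W[...,2]<z1)
    return m
def crop(p,u,v,w,h,k,name):
    u,v=int(u),int(v); cv2.imwrite(name,cv2.resize(p["pixels"][v-h:v+h,u-w:u+w,::-1],None,fx=k,fy=k,interpolation=cv2.INTER_CUBIC))
def rect(P):
    (c,s,a)=cv2.minAreaRect((P[:,:2]*1000).astype(np.float32)); return np.round(c,1),np.round(s,1),round(a,1)
E
python3 - <<'E'
from h import *
for cam in ["side","top"]:
    p=arm.camera(cam); W=cloud(p)
    t=W[near(W,(.524,.171),.11,.016,.034)]; print(cam,"tray",len(t),rect(t))
    hm=W[near(W,(.58,-.043),.085,.006,.017)]; print("plate",len(hm),rect(hm),np.median(hm[:,2]))
    s=W[near(W,(.57,-.043),.05,.062,.12)]; print("spig",len(s),s.mean(0),s.max(0),s.min(0))
    top=s[s[:,2]>s[:,2].max()-.012]; print(len(top),top.mean(0))
    m=W[near(W,(.514,-.293),.045,.07,.11)]; print("mouth",len(m),rect(m),np.percentile(m[:,2],[50,95]))
    f=W[near(W,(.514,-.296),.2,-.02,.01)]; print("bench",np.median(f[:,2]))
    hd=W[near(W,(.44,.186),.03,.045,.12)]; print("handle",len(hd),hd.mean(0),hd.max(0),rect(hd))
    px=p["pixels"][...].astype(int); blue=(px[...,2]>px[...,0]+60)
    b=W[near(W,(.475,.18),.06,.0,.04)&blue]; print("scoopblue",len(b),rect(b))
    for n in ["ball_1_center"]: print([(np.round(d["at"],3).tolist(),round(d["p"],2)) for d in arm.search_frame(p,n)])
    u,v=proj(p,(.525,.1,.03)); crop(p,u,v,64,48,6,f"pics/{cam}1.png")
E
```

```text
side tray 727 (array([526.4, 171.6]), array([ 58.7, 180.3]), 80.5)
plate 1099 (array([578.2, -44.5]), array([105.4, 116.3]), 77.8) 0.011760417235055241
spig 417 [ 0.58450869 -0.0524073   0.07765677] [ 0.61581033 -0.02419184  0.09675394] [ 0.55899059 -0.07199364  0.06217133]
138 [ 0.57679141 -0.04826405  0.09018517]
mouth 996 (array([ 514.7, -294.9]), array([58.3, 60.6]), 34.4) [0.08342664 0.09280318]
bench -0.0001543595504366138
handle 169 [0.44426687 0.18077349 0.07395107] [0.45585565 0.19147429 0.10061377] (array([445.3, 181.6]), array([21. , 16.4]), 24.5)
scoopblue 142 (array([472.1, 193.8]), array([61.5, 32.9]), 24.4)
[]
top tray 498 (array([524.2, 173.5]), array([ 53.9, 180.9]), 80.0)
plate 1141 (array([566.4, -37.5]), array([117.1, 138.5]), 80.6) 0.012687503154180838
spig 264 [ 0.58466133 -0.04342158  0.08139046] [ 0.61425837 -0.02350377  0.09899688] [ 0.55761257 -0.06849611  0.06209897]
135 [ 0.57408523 -0.04117583  0.0920083 ]
mouth 233 (array([ 514. , -292.9]), array([58.7, 60. ]), 35.9) [0.08959028 0.09500762]
bench 0.0006771247774233094
handle 81 [0.44108584 0.18337258 0.08522347] [0.45289109 0.1934647  0.10354208] (array([442.2, 185.6]), array([13.9, 22.8]), 75.2)
scoopblue 374 (array([484.2, 182. ]), array([46.8, 66.8]), 80.1)
[]
```

View pics/top1.png

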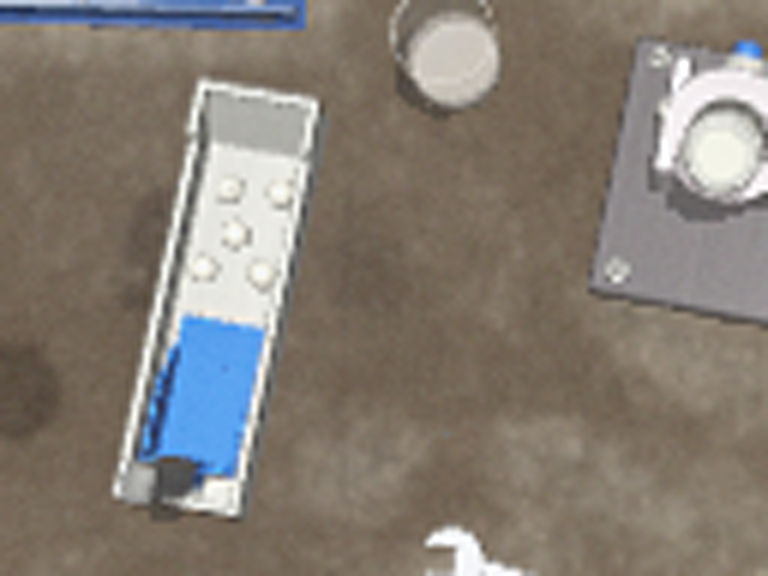

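The top crop shows the tray at about -10° yaw, five balls at crop rows 185–275, the scoop ahead of its dark handle at (160,475), and the holder plate's left edge running (640,40)→(592,292). Next I'll fit the spigot, plate and scoop geometry and check the arm can reach the poses.

```bash
cat >> h.py <<'E'
def tool(yaw,tilt,flip=False):
    """tool z tilted: (sin t,0,-cos t) in frame yawed; tool y = level"""
    c,s=np.cos(yaw),np.sin(yaw); Y=np.array([-s,c,0.]); X=np.array([c,s,0.])
    z=np.sin(tilt)*X-np.cos(tilt)*np.array([0,0,1.])
    if flip: Y=-Y
    return Rn.from_matrix(np.stack([np.cross(Y,z),Y,z],1)).as_rotvec()
E
python3 - <<'E'
from h import *
from scipy.optimize import least_squares
def sd(P,q):
    yaw=q[3]; a=np.array([-np.sin(np.radians(25))*np.cos(yaw),-np.sin(np.radians(25))*np.sin(yaw),np.cos(np.radians(25))])
    d=P-q[:3]; h=d@a; r=np.linalg.norm(d-h[:,None]*a,axis=1)
    dr=r-17; dh=h-38
    cyl=np.where((dr<0)|(dh<0),np.maximum(dr,dh),np.hypot(np.maximum(dr,0),np.maximum(dh,0)))
    fl=np.maximum(r-28.5,h)
    return np.minimum(np.abs(cyl),np.abs(np.where(fl<-3,99,fl)))
for cam in ["side","top"]:
    p=arm.camera(cam); W=cloud(p)*1000
    m=near(W,(575,-42),45,58,110); P=W[m]
    d0=np.array([587,-43.5,56,-.17])
    a=np.array([-.416,.073,.906]); P=P[((P-d0[:3])@a>3)]
    f=lambda q:np.r_[sd(P,q),(q[3]+.175)*100*3]
    r=least_squares(f,d0,loss="soft_l1",x_scale=[1,1,1,.02]);print(cam,"spigot",len(P),r.x,np.median(sd(P,r.x)))
    px=p["pixels"].astype(int)
    # plate top face tight
    pm=near(W,(580,-43),80,8,15.5)&(px.max(-1)<150); 
    n,l,st,_=cv2.connectedComponentsWithStats(cv2.erode(pm.astype(np.uint8),np.ones((2,2))))
    k=1+st[1:,4].argmax(); print("plate",rect(W[l==k]/1000))
    if cam=="top":
        for u,v in [(640,40),(592,292)]:
            u0,v0=proj(p,(.525,.1,.03)); u=int(u0)-64+u/6; v=int(v0)-48+v/6
            d=p["R"].T@np.array([(u-p["cx"])/p["fx"],(v-p["cy"])/p["fy"],1]); o=-p["R"].T@p["t"]; print("corner",o+d*(.012-o[2])/d[2])
    t=W[near(W,(524,171),110,19,34)]/1000
    print("tray",rect(t))
y=np.radians(-10)
S=np.array([.5875,-.0435,.056]); ax=np.array([-np.sin(np.radians(25))*np.cos(y),-np.sin(np.radians(25))*np.sin(y),np.cos(np.radians(25))])
for n,pos,o in [("tube",(.514,-.294,.082),[tool(y,0),tool(y,0,True),tool(y+np.pi/2,0),tool(y+np.pi/2,0,True)]),
  ("ins",S+ax*.14,[tool(y,np.radians(25)),tool(y,np.radians(25),True)]),("seat",S+ax*.082,[tool(y,np.radians(25)),tool(y,np.radians(25),True)]),
  ("scoop",(.442,.187,.072),[tool(y,np.radians(8)),tool(y,np.radians(8),True)]),
  ("scoop2",(.52,.17,.1),[tool(y,np.radians(28)),tool(y,np.radians(28),True)]),
  ("pour",(.52,-.03,.24),[tool(y,np.radians(-32)),tool(y,np.radians(-32),True)])]:
    for i,oo in enumerate(o):
        q=arm.ik(pos,oo); print(n,i,None if q is None else np.round(q,2))
print(arm.read_clock())
E
```

```text
side spigot 353 [ 5.87986274e+02 -4.32751184e+01  5.58322559e+01 -1.74504082e-01] 0.7505833058781484
plate (array([579.3, -46.8]), array([ 97. , 112.6]), 78.0)
tray (array([525.8, 171. ]), array([ 59.3, 180.3]), 79.3)
top spigot 200 [ 5.86180643e+02 -4.31172563e+01  5.71775280e+01 -1.75682488e-01] 0.9914961618662375
plate (array([563.6, -26.8]), array([67.6, 84.6]), 81.3)
corner [ 0.63949284 -0.00560996  0.012     ]
corner [0.52717535 0.01475704 0.012     ]
tray (array([524.3, 173.3]), array([ 54.7, 180.6]), 79.2)
tube 0 [ 0.96  0.39 -0.58  1.76  0.24  1.07  1.69]
tube 1 [ 0.71  0.34 -0.27  1.77  0.1   1.05 -1.35]
tube 2 [-0.37  0.53  1.07  1.81 -0.52  1.12 -2.43]
tube 3 [ 0.86  0.36 -0.46  1.76  0.18  1.06  0.16]
ins 0 [ 0.57 -0.19 -0.55  2.16 -0.04  0.72  1.42]
ins 1 [ 0.98 -0.25 -0.9   2.15 -0.22  0.72 -1.56]
seat 0 [ 0.69 -0.05 -0.7   2.16  0.08  0.59  1.32]
seat 1 [ 0.99 -0.06 -0.99  2.16  0.05  0.59 -1.78]
scoop 0 [ 0.45  0.13 -1.    2.12  0.26  0.87  0.7 ]
scoop 1 [ 0.32  0.1  -0.86  2.12  0.22  0.86 -2.42]
scoop2 0 [ 0.45  0.05 -1.01  2.19  0.62  0.65  0.38]
scoop2 1 None
pour 0 [ 0.56  0.58 -0.77  1.34  0.19  1.9   1.19]
pour 1 [ 0.42  0.52 -0.53  1.35  0.1   1.88 -1.87]
1.8
```

```bash
cat >> h.py <<'E'
PSI=np.radians(-10.2); T25=np.radians(25)
S=np.array([.587,-.0432,.0562])
AX=np.array([-np.sin(T25)*np.cos(PSI),-np.sin(T25)*np.sin(PSI),np.cos(T25)])
GH=.082
E
python3 - <<'E'
from h import *
t=np.array([.5142,-.2938,GH])
up=lambda z:np.r_[t[:2],z]
o1=tool(PSI+np.pi/2,0,True); o2=tool(PSI,0)
arm.reach(up(.18),o1); arm.gripper_to(.087); arm.move_l(up(GH),rate=.15)
arm.gripper_to(.055,5); print(arm.read_finger_gap(),arm.read_force(),arm.read_position()); arm.gripper_to(.087)
arm.move_l(up(.13),rate=.2); arm.reach(up(.13),o2); arm.move_l(up(GH),rate=.15)
arm.gripper_to(.055,20); print(arm.read_finger_gap(),arm.read_grip_force(),arm.read_position(),arm.read_clock())
arm.move_l(up(.24),rate=.2)
o3=tool(PSI,T25)
arm.reach(S+AX*(.06+GH),o3)
print(arm.read_clock(),arm.read_position(),S+AX*(.06+GH),arm.read_force())
for c in ["side","top"]:
    p=arm.camera(c)
    for n in ["tube","tube_mouth","spigot"]: print(c,n,[(np.round(d["at"],4).tolist(),round(d["p"],2)) for d in arm.landmark_of(p,n)[:2]])
    if c=="side":
        u,v=proj(p,S+AX*.08); crop(p,u,v,64,48,6,"pics/ins.png")
print("want foot",S+AX*.06,"mouth",S+AX*.152)
E
```

```text
0.05958191594897528 [-0.06733669 -0.43588106  1.82828001] [ 0.5142331  -0.29389541  0.08225794]
0.060288578192251384 19.993793212961464 [ 0.51452638 -0.2938657   0.08244925] 8.5667
10.55 [ 0.52853756 -0.03354622  0.18543468] [ 0.52793666 -0.03257283  0.18489571] [-0.11277703  0.42846098 -1.1057388 ]
side tube [([0.5606, -0.0401, 0.1129], 0.94)]
side tube_mouth [([0.5227, -0.0269, 0.1951], 0.87)]
side spigot [([0.586, -0.0424, 0.0553], 0.78)]
top tube [([0.5618, -0.0391, 0.1128], 0.64)]
top tube_mouth [([0.5245, -0.0238, 0.192], 0.51)]
top spigot [([0.5883, -0.0444, 0.0579], 0.74)]
want foot [ 0.56204366 -0.03870965  0.11057847] mouth [ 0.52377727 -0.03182443  0.19395878]
```

View pics/ins.png

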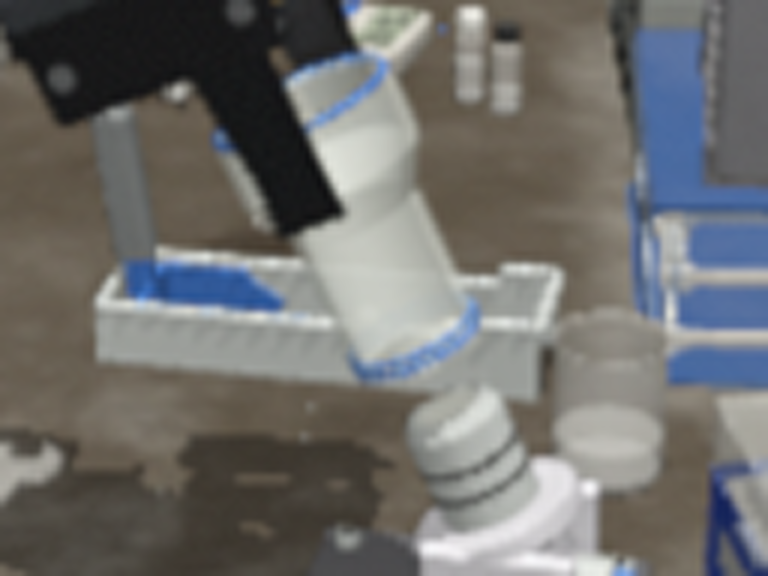

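The picture shows the tube's foot ring at about (418,345), in line with the spigot's axis, tip at about (455,412). I'll insert in small steps and watch the force.

```bash
python3 - <<'E'
from h import *
s=.06
while s>-.004:
    s-= .008 if s>.046 else .004 if s>.008 else .002
    arm.move_l(S+AX*(s+GH),rate=.08)
    F=arm.read_force(); P=arm.read_position(); d=P-S-AX*GH
    fa=F@AX; lat=F-fa*AX
    print(round(s*1000,1),"act",(d@AX*1000).round(2),"ax",fa.round(1),"lat",lat.round(1),((d-(d@AX)*AX)*1000).round(1))
    if fa>14 or np.linalg.norm(lat)>18: break
print(arm.read_clock(),arm.read_finger_gap())
for c in ["side","top"]:
    p=arm.camera(c)
    for n in ["tube","tube_mouth"]: print(c,n,[(np.round(d["at"],4).tolist(),round(d["p"],2)) for d in arm.landmark_of(p,n)[:1]])
    if c=="side":
        u,v=proj(p,S+AX*.05); crop(p,u,v,64,48,6,"pics/ins2.png")
E
```

```text
52.0 act 51.58 ax 0.3 lat [-0.3  0.5 -0.2] [-0.5  0.1 -0.2]
44.0 act 43.74 ax -0.7 lat [-0.5  0.9 -0.3] [-0.4  0.1 -0.2]
40.0 act 39.92 ax -0.8 lat [-0.4  0.2 -0.2] [-0.1  0.  -0.1]
36.0 act 35.79 ax -0.4 lat [-0.6 -0.5 -0.2] [-0.2  0.1 -0.1]
32.0 act 31.8 ax -0.7 lat [-0.1 -0.7  0. ] [-0.  -0.2 -0. ]
28.0 act 27.8 ax -2.7 lat [ 0.8 -1.   0.5] [-0.1 -0.2 -0. ]
24.0 act 23.79 ax -1.0 lat [-0.5 -1.2 -0.1] [-0.1 -0.1 -0. ]
20.0 act 19.84 ax -1.8 lat [ 0.1 -1.6  0.2] [-0.1 -0.1 -0. ]
16.0 act 15.86 ax -2.3 lat [ 0.3 -0.8  0.2] [-0.1 -0.  -0. ]
12.0 act 11.91 ax -1.9 lat [-0.4 -0.8 -0.1] [-0.1 -0.1 -0. ]
8.0 act 7.95 ax -2.5 lat [-0.1 -0.4 -0. ] [-0.1 -0.  -0. ]
6.0 act 5.98 ax -2.4 lat [ 0.3 -1.3  0.2] [ 0.  -0.1  0. ]
4.0 act 3.9 ax -1.6 lat [-0.1 -0.8  0. ] [-0. -0. -0.]
2.0 act 1.88 ax -1.3 lat [-0.2 -1.6  0. ] [-0. -0. -0.]
-0.0 act 0.25 ax 5.2 lat [-0.2 -2.   0.1] [0.4 0.1 0.2]
-2.0 act -1.08 ax 16.7 lat [-3.2  0.1 -1.5] [1.  0.5 0.4]
14.95 0.06010162094734333
side tube [([0.5868, -0.0461, 0.0564], 0.73)]
side tube_mouth [([0.5482, -0.0329, 0.1396], 0.96)]
top tube [([0.587, -0.0426, 0.0573], 0.49)]
top tube_mouth [([0.5482, -0.0295, 0.1341], 0.63)]
```

View pics/ins2.png

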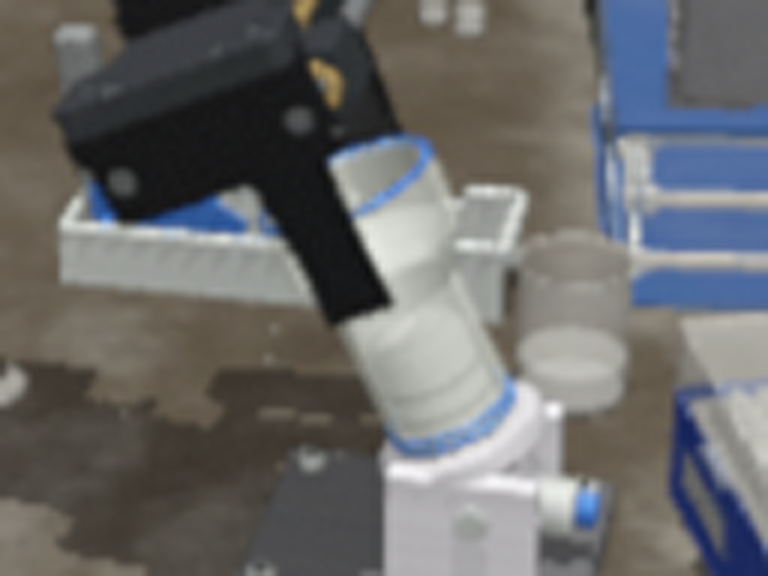

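The tube's foot ring now sits flush on the flange, with its lower blue ring at (450,445). I'll release it, grip the scoop, sweep and tilt.

```bash
cat >> h.py <<'E'
YT=np.radians(-10.3); XT=np.array([np.cos(YT),np.sin(YT),0]); ZW=np.array([0,0,1.])
G0=np.array([.4438,.1863,.072])   # TCP at grip, scoop in tray
def spose(point,body,phi,yaw):
    """TCP pose putting scoop-frame body point (x,z) at world point; nose up phi"""
    X=np.array([np.cos(yaw),np.sin(yaw),0]); xs=np.cos(phi)*X+np.sin(phi)*ZW; zs=-np.sin(phi)*X+np.cos(phi)*ZW
    d=np.array([-.035,.069])-np.array(body)
    return np.asarray(point)+d[0]*xs+d[1]*zs, tool(yaw,np.radians(8)+phi)
O0=G0+.035*XT-.069*ZW
E
python3 - <<'E'
from h import *
arm.gripper_to(.087); print("released",arm.read_finger_gap())
arm.move_l(S+AX*(GH+.075),rate=.2)
o=tool(YT,np.radians(8)); zt=Rn.from_rotvec(o).as_matrix()[:,2]
arm.reach(G0-zt*.09+ZW*.03,o); arm.gripper_to(.045); arm.move_l(G0,rate=.15)
arm.gripper_to(.008,30); print(arm.read_finger_gap(),arm.read_grip_force(),arm.read_position(),arm.read_force(),arm.read_clock())
p=arm.camera("top")
for n in ["tube_mouth","scoop","scoop_nose","scoop_grip"]: print(n,[(np.round(d["at"],4).tolist(),round(d["p"],2)) for d in arm.landmark_of(p,n)[:1]])
u,v=proj(p,(.53,.1,.03)); crop(p,u,v,64,48,6,"pics/grip.png")
E
```

```text
released 0.0867101987297493
0.014012700563548718 29.9973103730008 [0.44387993 0.1862435  0.07213018] [-0.95525073 -0.66297447  2.32024464] 20.0583
tube_mouth [([0.5477, -0.0289, 0.135], 0.6)]
scoop [([0.476, 0.1792, 0.0084], 0.44)]
scoop_nose [([0.5138, 0.1726, 0.0027], 0.55)]
scoop_grip []
```

View pics/grip.png

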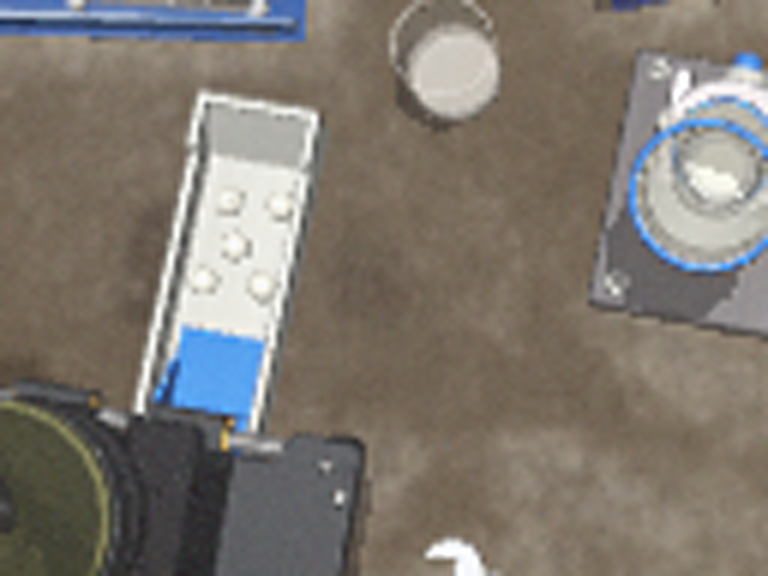

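The tube stays home, ring at (705,195). The scoop is gripped with its nose at (225,333) and the slope base at (257,157), so about 76 mm of travel.

```bash
python3 - <<'E'
from h import *
s=0
def step(s,rate):
    arm.move_l(G0+XT*s,rate=rate); F=arm.read_force(); print(round(s*1000,1),"fx",(F@XT).round(1),"F",F.round(1)); return F@XT
for s in [.03,.055,.068]:
    step(s,.1)
while s<.077:
    s+=.002
    if step(s,.06)<-9: break
print(arm.read_position(),arm.read_clock())
# tilt about back underside edge, nose following the slope
for k in range(1,6):
    phi=np.radians(4.5*k); h=.067*np.sin(phi)
    adv=.067*(1-np.cos(phi))+.6*h/1.732-.001
    b=O0+XT*(s-.026+adv)+ZW*.001
    arm.move_l(*spose(b,(-.026,0),phi,YT),rate=.06)
    print("tilt",arm.read_force().round(1))
b=b+ZW*.09; arm.move_l(*spose(b,(-.026,0),phi,YT),rate=.12)
print(arm.read_clock(),arm.read_finger_gap(),s)
p=arm.camera("side"); u,v=proj(p,(.53,.16,.08)); crop(p,u,v,64,48,6,"pics/lift.png")
print([(np.round(d["at"],4).tolist(),round(d["p"],2)) for d in arm.landmark_of(p,"scoop_nose")[:1]],spose(b,(-.026,0),phi,YT)[0])
p=arm.camera("top"); u,v=proj(p,(.53,.16,.08)); crop(p,u,v,64,48,6,"pics/lift_t.png")
cv2.imwrite("pics/lift2.png",np.vstack([cv2.resize(cv2.imread("pics/"+f),(760,300) if 0 else (400,300)) for f in ["lift.png","lift_t.png"]]))
E
```

```text
30.0 fx 1.6 F [ 1.5 -0.7  1.5]
55.0 fx 1.6 F [ 1.6 -0.5  2.2]
68.0 fx 1.7 F [ 1.7 -0.   1.7]
70.0 fx -3.6 F [-3.8 -1.   7.4]
72.0 fx -5.1 F [-5.2 -0.   9.5]
74.0 fx -6.5 F [-6.5  0.2 10.2]
76.0 fx -5.3 F [-5.4  0.3  9.5]
78.0 fx -5.0 F [-5.   0.5  8.9]
[0.51858626 0.17355197 0.07216334] 22.6917
tilt [ 0.2  0.4 -1.2]
tilt [-0.6 -0.2 -2. ]
tilt [-0.5 -0.  -2.3]
tilt [ 0.3 -0.2 -1.3]
tilt [ 0.1 -0.3 -1.8]
24.9083 0.013491112012884979 0.07800000000000001
[([0.6024, 0.1534, 0.118], 0.9)] [0.50801045 0.17463098 0.15430354]
```

View pics/lift2.png

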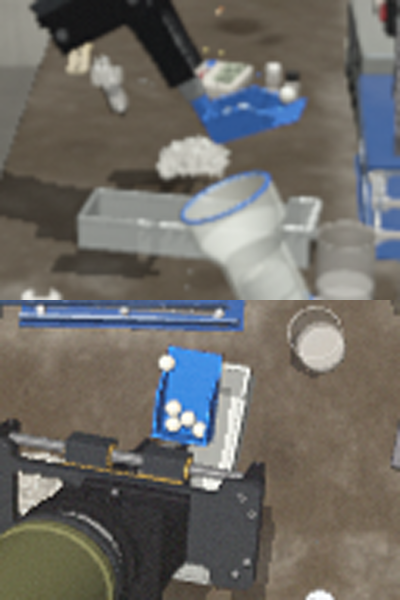

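Four balls are at the back, but one sits near the nose's left edge, (165,362) in the lower picture. I'll hold the scoop low over the tray and roll it right, so that ball goes inward or falls back into the tray.

```bash
cat >> h.py <<'E'
def rolled(pos,ori,phi,yaw,roll):
    X=np.array([np.cos(yaw),np.sin(yaw),0]); xs=np.cos(phi)*X+np.sin(phi)*ZW; zs=-np.sin(phi)*X+np.cos(phi)*ZW
    c=pos+.035*xs-.069*zs; r=Rn.from_rotvec(xs*roll)
    return c+r.apply(pos-c),(r*Rn.from_rotvec(ori)).as_rotvec()
def look(name,c=(.53,.16,.08)):
    im=[]
    for cam in ["side","top"]:
        p=arm.camera(cam); u,v=map(int,proj(p,c)); im.append(cv2.resize(p["pixels"][v-36:v+36,u-48:u+48,::-1],None,fx=8,fy=8,interpolation=cv2.INTER_CUBIC)[:,::1])
    cv2.imwrite(name,cv2.resize(np.vstack(im),(450,600) if 0 else (400,600)))
E
python3 - <<'E'
from h import *
d=np.radians
b=O0+XT*(.078-.026+.0129-.02)+ZW*.045
def go(phi,roll,rate=.08):
    pos,o=spose(b,(-.026,0),d(phi),YT); arm.move_l(*rolled(pos,o,d(phi),YT,d(roll)),rate=rate)
go(22.5,0,.12); go(14,0); go(14,18); arm.sleep(.3); go(24,10); go(24,0); arm.sleep(.2)
look("pics/roll.png",(.52,.165,.06)); print(arm.read_clock())
E
```

```text
28.6417
```

View pics/roll.png

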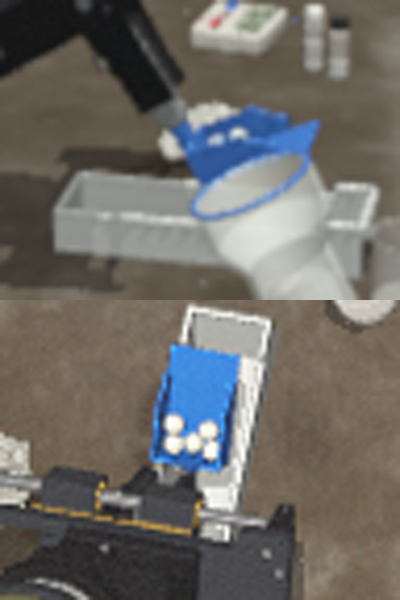

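All five balls are now settled at the back of the bowl, around (190,435). Next I'll carry the scoop over and pour.

```bash
python3 - <<'E'
from h import *
d=np.radians
M=S+AX*.092+np.array([0,.001,0])
lo=np.array([-np.cos(T25)*np.cos(PSI),-np.cos(T25)*np.sin(PSI),-np.sin(T25)])
N=M+lo*.008+AX*.004
NB=(.041,.001)
print([arm.ik(*spose(N,NB,d(f),PSI)) is not None for f in (22,0,-20,-36)])
p0=arm.read_position(); o0=arm.read_tool_rot()
arm.move_l(p0+ZW*(.29-p0[2]),rate=.2)
pos,o=spose(N+ZW*.06,NB,d(24),PSI)
print(pos); arm.move_l(pos,o,rate=.2)
arm.move_l(*spose(N,NB,d(22),PSI),rate=.1)
p=arm.camera("top")
print("nose",[np.round(x["at"],4) for x in arm.landmark_of(p,"scoop_nose")[:1]],N.round(4),"mouth",[np.round(x["at"],4) for x in arm.landmark_of(p,"tube_mouth")[:1]],M.round(4),arm.read_force().round(1),arm.read_clock())
look("pics/pre.png",N)
E
```

```text
[False, True, True, True]
[ 0.44438084 -0.01653876  0.23103371]Traceback (most recent call last):
  File "<stdin>", line 11, in <module>
host.Unreachable: the arm cannot follow that straight line within its joint ranges
```

```bash
python3 - <<'E'
from h import *
d=np.radians
M=S+AX*.092+np.array([0,.001,0])
lo=np.array([-np.cos(T25)*np.cos(PSI),-np.cos(T25)*np.sin(PSI),-np.sin(T25)])
N=M+lo*.008+AX*.004
print(arm.read_position(),arm.read_clock(),arm.read_qpos().round(2) if hasattr(arm.read_qpos(),'round') else arm.read_qpos())
for yaw in (-10.2,-35,-60):
  for h in (0,.03,.06,.1):
    print(yaw,h,[(f,None if (q:=arm.ik(*spose(N+ZW*h,(.041,.001),d(f),d(yaw)))) is None else np.round(q,2).tolist()) for f in (20,16,12,8) ] if h in(0,.06) else [(f,arm.ik(*spose(N+ZW*h,(.041,.001),d(f),d(yaw))) is not None) for f in (20,16,12,8)])
E
```

```text
[0.48556911 0.17862618 0.28883896] 29.9167 [-0.11 -0.3  -0.47  2.06  0.3   0.95  0.68]
-10.2 0 [(20, None), (16, None), (12, None), (8, [-0.21, -0.28, 0.12, 2.18, 0.13, 0.97, 1.24])]
-10.2 0.03 [(20, False), (16, False), (12, False), (8, True)]
-10.2 0.06 [(20, None), (16, None), (12, None), (8, None)]
-10.2 0.1 [(20, False), (16, False), (12, False), (8, False)]
-35 0 [(20, [-0.32, -0.26, -0.08, 2.26, 0.49, 0.93, 0.3]), (16, [-0.11, -0.24, -0.22, 2.2, 0.35, 0.94, 0.46]), (12, [0.04, -0.21, -0.3, 2.15, 0.24, 0.98, 0.59]), (8, [0.04, -0.18, -0.25, 2.1, 0.19, 1.03, 0.66])]
-35 0.03 [(20, True), (16, True), (12, True), (8, True)]
-35 0.06 [(20, None), (16, [-0.4, -0.29, 0.03, 2.13, 0.4, 1.1, 0.45]), (12, [-0.17, -0.26, -0.1, 2.07, 0.27, 1.12, 0.59]), (8, [0.03, -0.22, -0.23, 2.01, 0.17, 1.16, 0.7])]
-35 0.1 [(20, False), (16, False), (12, True), (8, True)]
-60 0 [(20, [0.17, 0.01, -0.66, 2.03, 0.55, 1.15, -0.2]), (16, [0.17, -0.01, -0.6, 2.01, 0.46, 1.14, -0.1]), (12, [0.18, -0.01, -0.55, 1.98, 0.37, 1.15, 0.0]), (8, [0.17, -0.01, -0.49, 1.95, 0.29, 1.16, 0.1])]
-60 0.03 [(20, True), (16, True), (12, True), (8, True)]
-60 0.06 [(20, [0.17, -0.06, -0.63, 1.96, 0.48, 1.24, -0.1]), (16, [0.17, -0.07, -0.58, 1.93, 0.4, 1.24, -0.01]), (12, [0.16, -0.07, -0.52, 1.9, 0.33, 1.26, 0.07]), (8, [0.16, -0.06, -0.46, 1.87, 0.26, 1.27, 0.15])]
-60 0.1 [(20, True), (16, True), (12, True), (8, True)]
```

```bash
cat >> h.py <<'E'
M=S+AX*.092+np.array([0,.001,0])
YP=np.radians(-35); XP=np.array([np.cos(YP),np.sin(YP),0]); U=XP-(XP@AX)*AX; U/=np.linalg.norm(U)
N=M-U*.008+AX*.006
NB=(.041,.001)
E
python3 - <<'E'
from h import *
d=np.radians
print([arm.ik(*spose(N,NB,d(f),YP)) is not None for f in (12,0,-20,-36)])
arm.move_l(*spose(N+ZW*.06,NB,d(20),d(-60)),rate=.15)
arm.move_l(*spose(N+ZW*.03,NB,d(12),YP),rate=.08)
arm.move_l(*spose(N,NB,d(12),YP),rate=.08)
p=arm.camera("top")
print("nose",[np.round(x["at"],4) for x in arm.landmark_of(p,"scoop_nose")[:1]],N.round(4),"mouth",[np.round(x["at"],4) for x in arm.landmark_of(p,"tube_mouth")[:1]],M.round(4),arm.read_force().round(1),arm.read_clock())
look("pics/pre.png",N)
E
```

```text
[True, True, True, True]
nose [array([ 0.5478, -0.0303,  0.1359])] [ 0.5405 -0.0301  0.142 ] mouth [array([ 0.5477, -0.031 ,  0.1361])] [ 0.5487 -0.0353  0.1396] [ 0.8  0.7 -2. ] 32.4083
```

View pics/pre.png

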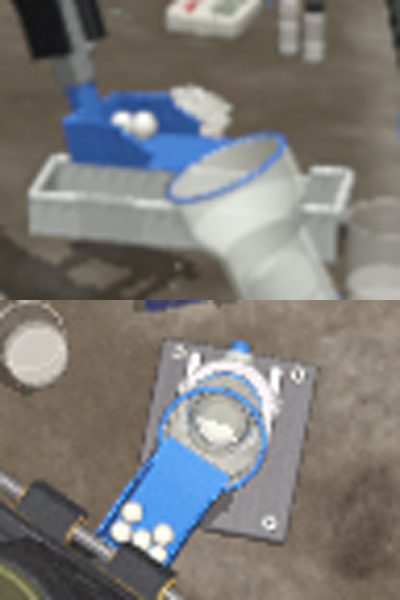

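The nose is over the mouth: lip (165,437)–(228,473), ring centre (215,437). The balls are at the back. I'll move 4 mm further in and pour.

```bash
python3 - <<'E'
from h import *
d=np.radians
n=N+U*.005
for f in (2,-6,-11,-14):
    arm.move_l(*spose(n,NB,d(f),YP),rate=.05)
arm.sleep(.5)
for f in (-22,-30,-36):
    arm.move_l(*spose(n,NB,d(f),YP),rate=.06)
arm.sleep(.4)
print(arm.read_force().round(1),arm.read_clock())
arm.move_l(*spose(n+AX*.035-XP*.01,NB,d(-25),YP),rate=.15)
arm.move_l(*spose(n+AX*.05-XP*.05+ZW*.02,NB,d(0),d(-50)),rate=.2)
look("pics/post.png",N); print(arm.read_clock(),arm.read_finger_gap())
p=arm.camera("top")
print([(np.round(x["at"],3).tolist(),round(x["p"],2)) for x in arm.search_frame(p,"ball_1_center")])
E
```

```text
[ 0.2  0.1 -0.5] 36.1083
37.375 0.013558272544384657
[]
```

View pics/post.png

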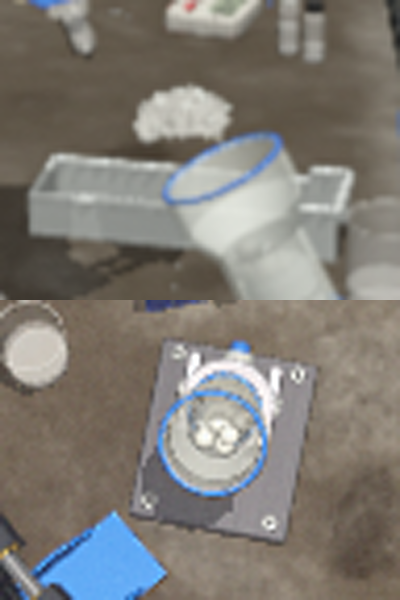

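The tube holds the balls, seen at (215,435), and the scoop is empty. I've used my picture allowance, so the scoop's attitude gets checked numerically over the tray before I set it down.

```bash
python3 - <<'E'
from h import *
d=np.radians
pos,o=spose(O0+ZW*.13,(0,0),0,YT)
pc=arm.read_position()
arm.move_l([pc[0],pc[1],max(pc[2],.26)],rate=.2)
arm.reach(pos+ZW*.03,o); arm.move_l(pos,rate=.15); arm.sleep(.2)
p=arm.camera("top"); W=cloud(p); px=p["pixels"].astype(int)
blue=(px[...,2]>px[...,0]+60)
P=W[blue&near(W,(.485,.178),.06,.08,.2)]
L=(P-(O0+ZW*.13)); x=L@XT; y=L@np.array([-XT[1],XT[0],0]); z=L[:,2]
k=(np.abs(y)<.014)&(x>-.012)&(x<.037)
A=np.c_[x,y,np.ones(len(x))][k]; c=np.linalg.lstsq(A,z[k],rcond=None)[0]
print("n",k.sum(),"pitch deg",np.degrees(c[0]),"roll",np.degrees(c[1]),"z0",c[2],"x max",np.percentile(x,99),"y",np.percentile(y[(x>.025)],[2,98]))
print([(np.round(q["at"],4).tolist(),round(q["p"],2)) for q in arm.landmark_of(p,"scoop_nose")[:1]],(O0+XT*.041+ZW*.131).round(4))
# white blobs elsewhere: height ~12 mm bumps on the bench, near the workspace; white balls left in the tray
wh=(px.min(-1)>170); n,l,st,ce=cv2.connectedComponentsWithStats(wh.astype(np.uint8))
for i in range(1,n):
    if 8<=st[i,4]<=60:
        w=W[l==i]; m=np.nanmedian(w,0)
        if .3<m[0]<.8 and abs(m[1])<.4: print("white",st[i,4],m.round(3),ce[i].round(0))
print(arm.read_clock(),arm.read_force().round(1))
E
```

```text
n 169 pitch deg -1.2956490723329788 roll -0.605667766515686 z0 0.0048749666781559035 x max 0.03887087463461788 y [-0.01907036  0.01989046]
[([0.5177, 0.1712, 0.1384], 0.55)] [0.5186 0.1727 0.134 ]
white 40 [ 0.762 -0.133  0.165] [350.  82.]
white 12 [0.761 0.349 0.157] [142.  84.]
white 23 [0.762 0.363 0.154] [136.  84.]
white 11 [0.741 0.145 0.046] [239. 110.]
white 44 [ 0.698 -0.325  0.134] [430. 114.]
white 35 [ 0.664 -0.321  0.08 ] [423. 135.]
white 16 [0.655 0.264 0.02 ] [194. 145.]
white 30 [0.564 0.191 0.027] [221. 178.]
white 12 [ 0.526 -0.026  0.129] [304. 186.]
white 9 [ 0.523 -0.069  0.017] [322. 195.]
38.9833 [-0.2  0.3 -1.2]
```

```bash
python3 - <<'E'
from h import *
arm.move_l(G0+ZW*.03,rate=.15)
for h in (.012,.006,.003,.0015,.0005,0):
    arm.move_l(G0+ZW*h,rate=.05); F=arm.read_force(); print(h,F.round(1))
    if F[2]>5: break
arm.gripper_to(.04); arm.sleep(.3)
zt=Rn.from_rotvec(arm.read_tool_rot()).as_matrix()[:,2]; pc=arm.read_position()
arm.move_l(pc-zt*.09+ZW*.02,rate=.12); arm.move_l(arm.read_position()+np.array([-.02,.0,.05]) if 0 else pc-zt*.09+ZW*.06,rate=.2)
for cam in ["side","top"]:
    p=arm.camera(cam)
    for n in ["scoop","scoop_nose","scoop_bowl","scoop_grip","tube","tube_mouth","spanner","jar","beaker","stopper"]:
        print(cam,n,[(np.round(q["at"],4).tolist(),round(q["p"],2)) for q in arm.landmark_of(p,n)[:1]])
W=cloud(p);px=p["pixels"].astype(int); P=W[(px[...,2]>px[...,0]+60)&near(W,(.485,.178),.06,0,.04)]
L=P-O0;x=L@XT;y=L@np.array([-XT[1],XT[0],0]);k=(np.abs(y)<.014)&(x>0)&(x<.037)
if k.sum()>20:
    c=np.linalg.lstsq(np.c_[x,y,np.ones(len(x))][k],P[k,2],rcond=None)[0]; print("floor",k.sum(),np.degrees(c[:2]),c[2])
s=W[near(W,M,.035,.07,.13)]; wm=px.min(-1)>165; b=W[wm&near(W,M,.03,.07,.14)]
print("balls?",len(b),b.mean(0) if len(b) else 0,arm.read_clock())
E
```

```text
0.012 [-0.8  0.  -0.9]
0.006 [ 0.1  0.6 -1. ]
0.003 [ 0.  -0.4 -1.2]
0.0015 [ 0.2  0.  -1.6]
0.0005 [ 0.9 -0.5 -1.3]
0 [-1.3 -0.4  0.8]
side scoop [([0.4789, 0.1821, -0.0005], 0.9)]
side scoop_nose [([0.5148, 0.1692, 0.0027], 0.57)]
side scoop_bowl [([0.478, 0.1806, 0.0122], 0.58)]
side scoop_grip [([0.4414, 0.1829, 0.0712], 0.83)]
side tube [([0.5839, -0.0476, 0.057], 0.79)]
side tube_mouth [([0.5224, 0.1753, 0.0032], 0.73)]
side spanner [([0.3897, 0.003, -0.0002], 0.7)]
side jar [([0.6437, -0.1838, -0.0057], 0.75)]
side beaker [([0.6329, 0.0747, 0.0019], 0.8)]
side stopper [([0.423, -0.175, -0.0004], 0.77)]
top scoop [([0.4734, 0.1792, 0.009], 0.7)]
top scoop_nose [([0.5167, 0.1761, 0.0039], 0.6)]
top scoop_bowl [([0.4808, 0.1828, 0.0133], 0.53)]
top scoop_grip [([0.4749, 0.1782, 0.0087], 0.51)]
top tube [([0.6398, -0.1798, 0.0003], 0.71)]
top tube_mouth []
top spanner [([0.4439, 0.1844, 0.0691], 0.68)]
top jar [([0.6422, -0.1825, -0.0001], 0.72)]
top beaker [([0.6297, 0.08, -0.0017], 0.84)]
top stopper [([0.4254, -0.172, 0.0014], 0.57)]
floor 149 [-0.29780794  0.17543491] 0.006065348562728522
balls? 267 [ 0.55336123 -0.03556283  0.10480205] 45.15
```

The scoop lies flat in the tray (floor tilt 0.3°), the tube is still on the spigot with the balls in it, and the bystanders haven't moved.

```bash
python3 -c "
from cell import arm
print(arm.read_position(),arm.job_done())"
```

```text
the job is handed in; nothing more can be done
[0.43146812 0.1885748  0.22111942] None
```

I handed the job in at about 45 s: the tube is fully home on the spigot, all five balls were scooped and poured into it with no spill seen, and the scoop is back flat in the tray; no verdict came back.

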